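# Spacer bar and next tray on a watch carrier

## Robot

A 7-joint arm with a two-finger parallel gripper is mounted at the origin on the work surface. World frame = base frame: x ahead of the robot, y to its left, z up, the work surface at z = 0. Lengths are in mm, angles in rad, forces in N, time in s.
With the tool pointing down it reaches from about 425 to 875 mm from the base axis. Payload 8.4 kg.
Tool frame: the origin (TCP) lies midway between the tips of the shut fingers; the grasp point (between the pads) lies 19 mm behind it (grip_depth is the distance from the TCP to the grasp point, in mm); z points along the fingers, y is the line along which they close (so a half turn about z gives the same grasp; the last joint's range is limited). The gripper opens to 85 mm and grips with 20 to 120 N. Pads are 22 mm wide; open, the fingers measure 114 mm over their backs; the gripper's body (76 mm by 85 mm) begins 54 mm behind the grasp point. The pads swing forward as they close: fully open they stand 13 mm farther back than shut.
Start: joints at [1.155, 0.333, 0.04, 1.465, -0.013, 1.343, -0.059], TCP at [202.47, -617.632, 231.308] pointing down, gripper open.
Joint ranges: [-2.58, 2.58], [-0.38, 2.09], [-1.3, 1.39], [0.25, 2.4], [-1.5, 4.64], [0.08, 2.09], [-2.65, 2.65]. Speed limits (rad/s): [2.22, 2.22, 2.79, 2.79, 3.14, 3.14, 3.14].

## Interface

Orientations are given as a 3x3 rotation matrix whose columns are the frame's x, y, z axes.
In Python, from rig import * gives the robot as it stands.
- The arm moves only by the tool step_arm, never from a script. Its argument "commands" is a list that holds one entry, the list of rows, each a list of 6 numbers: the shift along the tool's x, y, z in mm, then the turn, a rotation vector about the tool's x, y, z in degrees. In form: [[[dx, dy, dz, ax, ay, az], ...]]. A call has 1 to 12 rows; each row is the pose to reach, as a shift and turn from the pose commanded when the call began, along the tool's axes at that moment; what a row does not reach only later rows make up. A row lasts 1/8 s, in which the tool goes at most 62.5 mm and 10.7 degrees, less where a joint would pass 70% of its speed; a pose out of reach is approached as far as the arm can. A call with a gripper value outside its range is refused whole. "gripper" is the opening in per cent of the stroke, from 0 (shut) to 100 (fully open), set as the call begins (left out, the last holds). The fingers move at their own pace and stop on an object; "grip_force" is the grip in N (left out, the last holds). Time passes only in rows, so rows that repeat a pose let the fingers close. It gives the time, the measured TCP pose, the force, the opening and the grip force at its end, in the units of the state.
- state(): the state, without advancing time (a new reading comes with each control period).
- snapshot(name): name is "scene" or "top"; returns a dict with "pixels" (480x640x3 uint8, red, green, blue), "fx", "fy", "cx", "cy" (pixels), "k1" (the pictures are not rectified: a ray, as slopes to the right and down, at radius r is drawn at 1 + k1 r^2 times it, then the intrinsics apply), "extrinsics" (4x4, takes a point from camera to world coordinates). Camera axes: x right, y down, z forward; pixel columns grow to the right and rows downward; lengths in mm; the calibration is good to about 2 mm. A picture is of the moment at which its call begins. There is no depth.
- close_job(): hands the job in; it is judged then, once.
The state is a dict: "clock": time; "joints": joint angles; "qd": joint speeds; "joint_efforts": joint torques, N m; "tcp_pos": TCP position; "ee_rot": TCP orientation; "contact_force": force on the tool from outside, world axes, zero at the start; "wrist_torque": the same for the moment, N m; "opening": finger opening in mm; "grip_force": force on a finger pad.
Only numpy, scipy, OpenCV 4.12 (cv2) and the standard library are available. Lean on these libraries where they do the work, as an engineer would, in place of code of your own. Each camera call takes 0.05 s, during which the arm holds its last target. There are 200 camera calls.

## Task

The steel carrier plate with four watch heads has a black spacer bar across one end only. Lay the loose bar that matches it (same thickness, same length) across the bare cork seat at the other end, then pick up the white tray by its grip and set it down gently, squarely over the carrier, so that it lies level on both bars. The white tray must never touch the carrier or the watches on it.

Things in the scene. Friction and masses are not known exactly. Their poses are not given: they have to be found in the camera images.
- carrier: Dark steel plate fixed to the bench, 180 (its x) x 96 (y) x 8 mm, turned any way. Origin: centre of its underside, on the bench. Four watch heads, 34 mm wide, tops 19 mm above the bench, are fixed within 36 mm of its centre along x. Two cork seat strips 26 mm wide, flush with its top, run along y, 72 mm from the centre along x: the one at -x is bare, the one at +x holds the bar already laid.
- placed_mid (a point): Centre of the bar already laid on the carrier's +x seat: loose black plastic bar, 22 mm square, 96 mm long, long axis its y, about 60 g. It is to stay there.
- spacer_mid (a point): Centre of the loose bar to be laid: black plastic, 22 mm square, 96 mm long, long axis its y (level), lying on the bench, about 60 g. Near it lie two black bars that are not wanted: one equally long but only 12 mm square, one 22 mm square but only 50 mm long. The three change places.
- deck_grip (a point): A point in the grip of the white tray, 30 mm above the tray's underside. Tray: loose on the bench, plate 180 (its x) x 96 (y) x 6 mm, about 250 g. Grip: upright at its centre, 44 mm along x, 16 mm thick along y, top 46 mm above the underside. Four watch heads 11 mm high are fixed over 40 mm from the centre along x. Resting on two bars this point is 60 mm above the bench. Either way round will do.
Not all that is in view belongs to the job. What is shaped like the part that bears spacer_mid but pink or turquoise is not meant.

How it is judged (in metres and radians):
On the way:
1. the matching bar lies released across the bare seat (x of spacer_mid in the frame of carrier between -0.087 and -0.057 m and y of spacer_mid in the frame of carrier between -0.015 and 0.015 m and z of spacer_mid in the frame of carrier below 0.022 m and angle between the y axis of spacer_mid and the y axis of carrier, either way round below 0.18 rad and contact force between the fingers and spacer below 0.05 N), for 0.2 s.
At the end, for the whole second after the job is handed in: Both 22 mm bars lie flat across the carrier's two seats, each within 15 mm of the seat's middle (along and across) and 10 degrees of square; the white tray rests on both of them, level within 3 degrees, centred over the carrier within 20 mm and 10 degrees, either way round; all at rest (x of spacer_mid in the frame of carrier between -0.087 and -0.057 m and y of spacer_mid in the frame of carrier between -0.015 and 0.015 m and z of each of spacer_mid, placed_mid in the frame of carrier below 0.022 m and angle between the y axis of each of spacer_mid, placed_mid and the y axis of carrier, either way round below 0.18 rad and x of placed_mid in the frame of carrier between 0.057 and 0.087 m and y of placed_mid in the frame of carrier between -0.015 and 0.015 m and horizontal distance between deck_grip and carrier below 0.02 m and z of deck_grip in the frame of carrier between 0.056 and 0.064 m and angle between the x axis of deck_grip and the x axis of carrier, either way round below 0.18 rad and angle between deck_grip's own z axis and vertical below 0.05 rad and contact force between deck and spacer above 0.1 N and contact force between deck and placed above 0.1 N and linear speed of each of deck, spacer below 0.02 m/s); the robot touches nothing.
It fails at once if the white tray touches the carrier or its watches (contact force between deck and carrier above 0.5 N).
It fails at once if the white tray is dropped or slammed onto the bars (faster than 0.4 m/s within 15 mm of its resting height) (horizontal distance between deck_grip and carrier below 0.06 m and z of deck_grip in the frame of carrier below 0.075 m and linear speed of deck above 0.4 m/s).
It also fails if it takes over 58 s, if anything falls off the work surface, if the arm or the gripper's body presses on something with over 40 N, if the wrist force passes 120 N, or if a joint passes its speed limit or range.

## Working session

There is one attempt and no reset: what is moved stays moved. The work goes in short steps, Python scripts to look and compute and a tool call to move; the robot and the scene stay as the last step left them, time stands still between calls to the robot, and variables do not carry over. Pictures are saved under pics/ and viewed, at most 11 in all, crops included, and the job is handed in when it is done.

Besides the shell and the picture viewer there is one more tool, called after "Call:" by a JSON object that holds its "fn" and its "kwargs", one argument or row to a line. step_arm: Moves the arm, as the interface text tells. Its arguments: {"type":"object","properties":{"commands":{"type":"array"},"gripper":{"type":"number"},"grip_force":{"type":"number"}},"required":["commands"]}

```bash
mkdir -p pics; python3 - <<'E'
from rig import *
import cv2,numpy as np
for n in("scene","top"):
    s=snapshot(n); cv2.imwrite(f"pics/{n}0.png",s["pixels"][:,:,::-1]); print(n,s["fx"],s["fy"],s["cx"],s["cy"],s["k1"],np.round(s["extrinsics"],4).tolist())
t=state();print(t["clock"],t["tcp_pos"],np.round(t["ee_rot"],3).tolist())
E
```

```text
scene 571.68175229569 571.68175229569 320.25953193852257 244.58568638399134 -0.023755275086013144 [[0.6525, 0.4319, -0.6226, 1094.302], [0.7577, -0.3596, 0.5446, -512.7213], [0.0113, -0.8271, -0.5619, 585.8464], [0.0, 0.0, 0.0, 1.0]]
top 443.3850614100483 443.3850614100483 325.6275580788463 241.3838718085707 -0.0303741385253558 [[-0.0262, -0.9979, 0.0595, 460.3474], [-0.9997, 0.0261, -0.0036, 3.837], [0.002, -0.0595, -0.9982, 875.5633], [0.0, 0.0, 0.0, 1.0]]
0.1 [ 202.32845791 -617.25818171  230.46734149] [[0.95, 0.311, -0.001], [0.311, -0.95, 0.001], [-0.0, -0.002, -1.0]]
```

View pics/scene0.png

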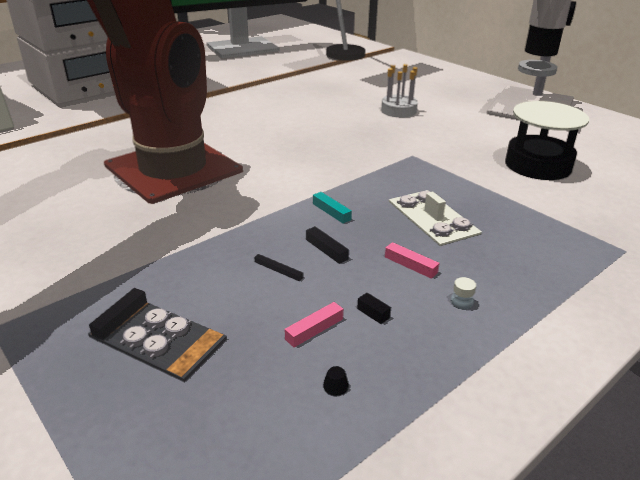

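View pics/top0.png

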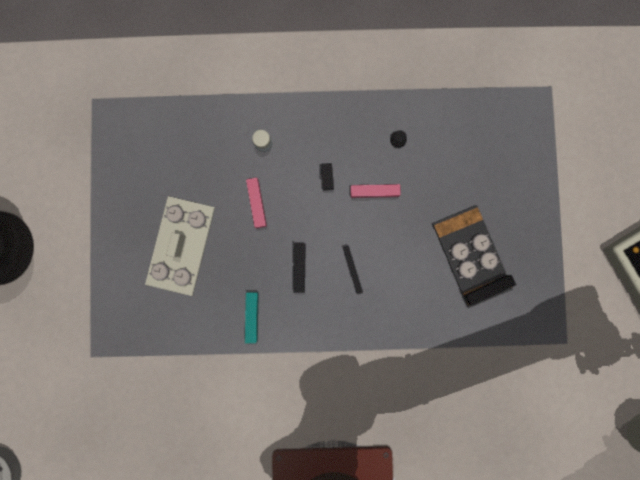

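The wanted bar (long and thick) is at top (299,267) / scene (327,244). The carrier is at top (473,255) with its bare cork at (460,222), and the tray is at (180,246). I'll make enlarged crops to get the corners.

```bash
python3 - <<'E'
import cv2,numpy as np
t=cv2.imread("pics/top0.png");s=cv2.imread("pics/scene0.png")
def crop(im,x,y,w,h,k,o):
    c=cv2.resize(im[y:y+h,x:x+w],None,fx=k,fy=k,interpolation=cv2.INTER_CUBIC)
    c=np.uint8(255*(c/255.)**.6)
    for i in range(0,w,10):
        cv2.line(c,(i*k,0),(i*k,6 if i%50 else 14),(0,255,255),1)
        if i%20==0: cv2.putText(c,str(x+i),(i*k,22),0,.35,(0,255,255),1)
    for j in range(0,h,10):
        cv2.line(c,(0,j*k),(6,j*k),(0,255,255),1)
        if j%20==0: cv2.putText(c,str(y+j),(8,j*k+4),0,.35,(0,255,255),1)
    return c
a=crop(t,425,200,100,110,5,0);b=crop(t,140,190,80,110,5,0)
cv2.imwrite("pics/c1.png",np.hstack([a[:, :400],b]) if 0 else cv2.resize(np.hstack([a,b]),(800,int(550*800/900))))
a=crop(s,80,280,150,100,5,0);cv2.imwrite("pics/c2.png",a)
a=crop(s,380,180,110,70,4,0);b=crop(s,295,215,65,70,4,0);cv2.imwrite("pics/c3.png",np.hstack([a,b]))
E
```

```text
(no output)
```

View pics/c1.png

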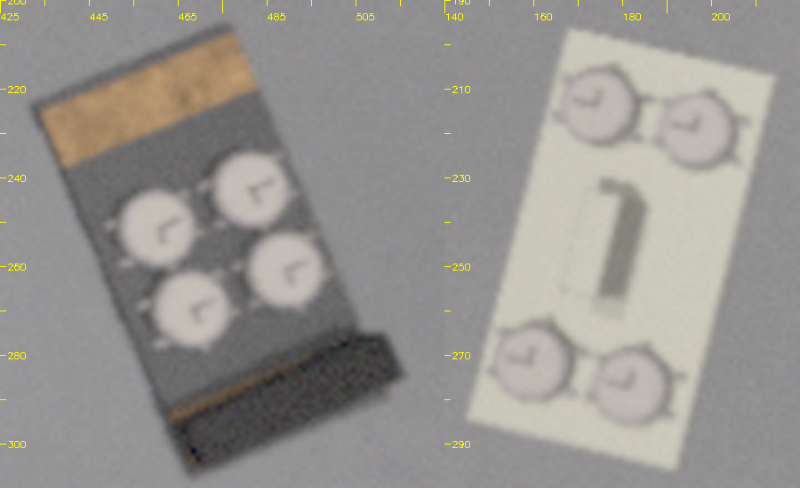

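View pics/c2.png

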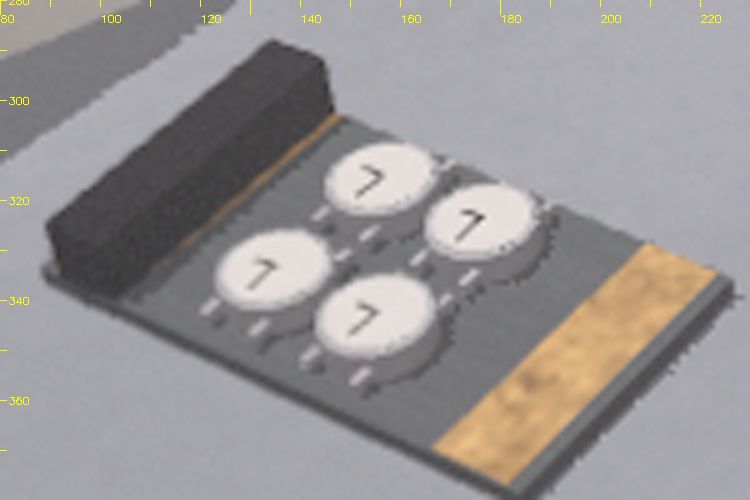

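View pics/c3.png

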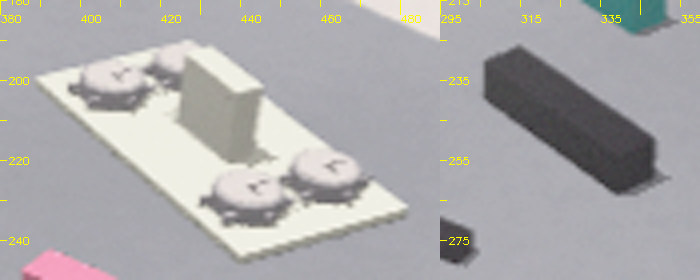

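The crops show the carrier's cork corners, the tray corners, and the grip and bar top faces clearly. Next I'll triangulate them.

```bash
cat > h.py <<'E'
from rig import *
import numpy as np,cv2
from scipy.optimize import least_squares
C={}
C["scene"]=dict(f=571.68175229569,c=(320.25953193852257,244.58568638399134),k=-0.023755275086013144,E=np.array([[0.6525,0.4319,-0.6226,1094.302],[0.7577,-0.3596,0.5446,-512.7213],[0.0113,-0.8271,-0.5619,585.8464],[0,0,0,1]]))
C["top"]=dict(f=443.3850614100483,c=(325.6275580788463,241.3838718085707),k=-0.0303741385253558,E=np.array([[-0.0262,-0.9979,0.0595,460.3474],[-0.9997,0.0261,-0.0036,3.837],[0.002,-0.0595,-0.9982,875.5633],[0,0,0,1]]))
def ray(n,uv):
    c=C[n];K=np.array([[c['f'],0,c['c'][0]],[0,c['f'],c['c'][1]],[0,0,1]])
    p=cv2.undistortPoints(np.float64([[uv]]),K,np.array([c['k'],0,0,0,0]))[0,0]
    d=c['E'][:3,:3]@np.r_[p,1];return c['E'][:3,3],d/np.linalg.norm(d)
def tri(a,b):
    A=np.zeros((3,3));v=np.zeros(3)
    for n,uv in(("top",a),("scene",b)):
        o,d=ray(n,uv);P=np.eye(3)-np.outer(d,d);A+=P;v+=P@o
    return np.linalg.solve(A,v)
def onz(n,uv,z):
    o,d=ray(n,uv);return (o+d*(z-o[2])/d[2])
E
python3 - <<'E'
from h import *
np.set_printoptions(precision=1,suppress=True)
def show(n,ps,z):
    print(n)
    for a,b in ps:print(tri(a,b),onz("top",a,z),onz("scene",b,z))
show("cork ol or ir il",[((434,224.75),(223.6,334.4)),((477.9,207),(181.4,377.4)),((483,220.7),(166.6,369.4)),((439.2,237.6),(210,328.4))],8)
T=lambda u,v:(140+(u-444.4)/4.444,190+v/4.444);S=lambda u,v:(380+u/4,180+v/4)
show("tray TL TR BR BL",[(T(567,28),S(407,208)),(T(776,75),S(240,254)),(T(675,470),S(37,78)),(T(467,420),S(205,42))],6)
g=[S(183,55),S(208,45),S(262,83),S(232,95)]
for p in g:print("grip top",onz("scene",p,46))
img=cv2.imread("pics/top0.png")
m=(img.max(2)<52).astype(np.uint8);m[:,:280]=0;m[:,315:]=0;m[:235]=0;m[300:]=0
c=max(cv2.findContours(m,0,1)[0],key=cv2.contourArea);r=cv2.minAreaRect(c);print(r,cv2.boxPoints(r))
bs=[(295+(u-440)/4,215+v/4) for u,v in((484,63),(520,46),(656,137),(617,155))]
for p in bs:print("bar",onz("scene",p,22))
for p in cv2.boxPoints(r):print("bart",onz("top",p,22))
b=tri(r[0],np.mean(bs,0));print("bar tri",b)
# carrier placed bar top, scene
for p in((89.5,325),(135,288),(144,292),(97,332)):print("placed",onz("scene",p,30))
for p in((511,275.4),(516.1,285),(468.2,306.7)):print("placedT",onz("top",p,30))
E
```

```text
cork ol or ir il
[ 539.6 -213.2    7.5] [ 539.3 -213.5    8. ] [ 540.4 -213.1    8. ]
[ 572.9 -302.     6.6] [ 572.3 -302.2    8. ] [ 574.8 -301.9    8. ]
[ 545.9 -310.5    5.9] [ 544.9 -311.1    8. ] [ 549.1 -310.1    8. ]
[ 514.5 -221.9    6.8] [ 513.7 -222.7    8. ] [ 516.7 -221.5    8. ]
tray TL TR BR BL
[611.2 313.6   2.8] [609.9 311.8   6. ] [614.2 310.2   6. ]
[587.2 219.4   4.9] [586.2 218.3   6. ] [588.6 219.1   6. ]
[413.6 267.2   3.2] [412.5 265.    6. ] [417.7 265.2   6. ]
[440.2 363.3   1.1] [436.7 357.1   6. ] [447.8 361.7   6. ]
grip top [494.1 282.9  46. ]
grip top [495.3 300.2  46. ]
grip top [536.3 291.1  46. ]
grip top [534.5 271.1  46. ]
((298.5, 267.0), (48.0, 11.0), 90.0) [[293. 243.]
 [304. 243.]
 [304. 291.]
 [293. 291.]]
bar [419.   43.1  22. ]
bar [418.5  65.   22. ]
bar [512.4  62.7  22. ]
bar [511.6  40.6  22. ]
bart [509.7  63.7  22. ]
bart [509.2  42.5  22. ]
bart [417.1  44.7  22. ]
bart [417.6  65.8  22. ]
bar tri [463.6  54.8  19.5]
placed [ 422.3 -360.9   30. ]
placed [ 385.3 -273.    30. ]
placed [ 403.3 -266.8   30. ]
placed [ 443.2 -358.6   30. ]
placedT [ 436.3 -352.2   30. ]
placedT [ 417.7 -361.2   30. ]
placedT [ 379.2 -267.1   30. ]
```

```bash
cat >> h.py <<'E'
def go(*tg):
    """shift/turn in the tool's axes to each world target (x,y,z,angle of tool x in deg, tool pointing down)"""
    s=state();R=s["ee_rot"];R=np.array(R);p=np.array(s["tcp_pos"])
    print("t %.2f"%s["clock"],"tcp",np.round(p,1),"ang %.1f"%np.degrees(np.arctan2(R[1,0],R[0,0])),"q",np.round(s["joints"],2),"F",np.round(s["contact_force"],1),"open %.1f grip %.1f"%(s["opening"],s["grip_force"]))
    for x,y,z,a in tg:
        a=np.radians(a);T=np.array([[np.cos(a),np.sin(a),0],[np.sin(a),-np.cos(a),0],[0,0,-1]])
        print(np.round(R.T@(np.array([x,y,z])-p),1),np.round(np.degrees(cv2.Rodrigues(R.T@T)[0].ravel()),1))
E
python3 -c "
from h import *
go((450,-250,180,100),(464.4,53.5,90,179.3))"
```

```text
t 0.10 tcp [ 202.3 -617.3  230.5] ang 18.1 q [ 1.15  0.33  0.04  1.47 -0.01  1.34 -0.06] F [ 0.3 -1.  -0.1] open 85.4 grip 0.0
[ 349.8 -271.8   50.8] [ -0.1  -0.1 -81.9]
[ 458.  -555.5  141.3] [-0.000e+00 -1.000e-01 -1.612e+02]
```

Call:
{"fn": "step_arm", "kwargs": {
  "commands": [
    [[350,-272,51,0,0,-82],[350,-272,51,0,0,-82],[350,-272,51,0,0,-82],[350,-272,51,0,0,-82],[350,-272,51,0,0,-82],[350,-272,51,0,0,-82],[350,-272,51,0,0,-82],[350,-272,51,0,0,-82],[458,-555,141,0,0,-161.2],[458,-555,141,0,0,-161.2],[458,-555,141,0,0,-161.2],[458,-555,141,0,0,-161.2]]
  ],
  "gripper": 55
}}

```text
clock: 1.6
tcp_pos: [461.5, -9.1, 108.6]
ee_rot: [[-0.803, 0.595, 0.0], [0.595, 0.803, -0.0], [-0.001, -0.0, -1.0]]
contact_force: [1.6, 0.5, -0.1]
opening: 46.7
grip_force: 0.0
```

```bash
python3 -c "
from h import *
go((464.4,53.5,70,179.3))"
```

```text
t 1.60 tcp [461.5  -9.1 108.6] ang 143.5 q [ 0.55  0.1  -0.65  2.03  0.07  1.03  0.8 ] F [ 1.6  0.5 -0.1] open 46.7 grip 0.0
[34.9 52.  38.6] [ -0.    0.  -35.8]
```

Call:
{"fn": "step_arm", "kwargs": {
  "commands": [
    [[35,52,38,0,0,-35.8],[35,52,38,0,0,-35.8],[35,52,38,0,0,-35.8],[35,52,38,0,0,-35.8],[35,52,38,0,0,-35.8],[35,52,38,0,0,-35.8]]
  ]
}}

```text
clock: 2.35
tcp_pos: [464.9, 51.7, 71.1]
ee_rot: [[-1.0, 0.021, -0.0], [0.021, 1.0, -0.0], [0.0, -0.0, -1.0]]
contact_force: [-0.4, 0.3, 0.1]
opening: 46.3
grip_force: 0.0
```

```bash
python3 - <<'E'
from h import *
go((464.4,53.5,3,179.3))
s=snapshot("scene")["pixels"][150:300,240:440,::-1]
t=snapshot("top")["pixels"][200:350,220:420,::-1]
cv2.imwrite("pics/a1.png",cv2.resize(np.hstack([s,t]),(800,300),interpolation=2))
E
```

```text
t 2.35 tcp [464.9  51.7  71.1] ang 178.8 q [ 0.51  0.19 -0.76  2.05  0.16  0.96  1.21] F [-0.4  0.3  0.1] open 46.3 grip 0.0
[ 0.5  1.8 68.1] [-0.  -0.  -0.5]
```

View pics/a1.png

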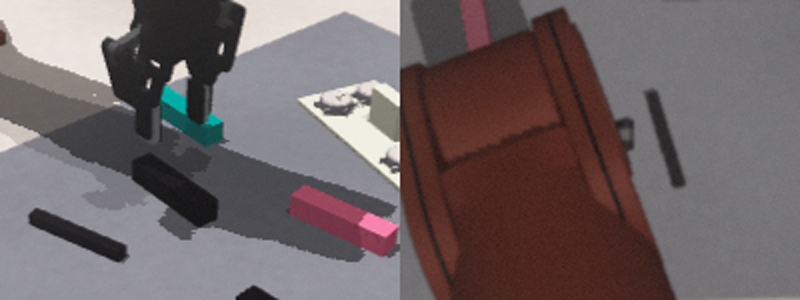

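The fingers (scene ≈ (277,183) and (290,178)) straddle the bar (≈ (284,197)) from above, as intended. I'll descend gently and grip.

Call:
{"fn": "step_arm", "kwargs": {
  "commands": [
    [[0,2,30,0,0,-0.5],[0,2,50,0,0,-0.5],[0,2,60,0,0,-0.5],[0,2,66,0,0,-0.5],[0,2,68,0,0,-0.5],[0,2,68,0,0,-0.5]]
  ]
}}

```text
clock: 3.2
tcp_pos: [465.4, 53.9, 3.5]
ee_rot: [[-1.0, 0.01, 0.001], [0.01, 1.0, -0.0], [-0.001, 0.0, -1.0]]
contact_force: [0.2, 0.2, 0.1]
opening: 47.1
grip_force: 0.0
```

Call:
{"fn": "step_arm", "kwargs": {
  "commands": [
    [[0,0,0,0,0,0],[0,0,0,0,0,0],[0,0,0,0,0,0],[0,0,0,0,0,0],[0,0,0,0,0,0]]
  ],
  "gripper": 0,
  "grip_force": 35
}}

```text
clock: 3.82
tcp_pos: [465.5, 53.8, 3.7]
ee_rot: [[-1.0, 0.01, 0.001], [0.01, 1.0, -0.0], [-0.001, -0.0, -1.0]]
contact_force: [-0.7, -0.6, 6.1]
opening: 21.4
grip_force: 34.5
```

Call:
{"fn": "step_arm", "kwargs": {
  "commands": [
    [[0,0,-20,0,0,0],[0,0,-60,0,0,0],[0,0,-100,0,0,0],[0,0,-100,0,0,0]]
  ]
}}

```text
clock: 4.32
tcp_pos: [467.0, 54.0, 105.8]
ee_rot: [[-1.0, 0.01, 0.005], [0.01, 1.0, -0.001], [-0.005, -0.001, -1.0]]
contact_force: [1.0, -0.1, -1.5]
opening: 21.3
grip_force: 34.3
```

```bash
python3 -c "
from h import *
go((545,-261.5,90,110.6))"
```

```text
t 4.33 tcp [467.   54.  105.8] ang 179.4 q [ 0.53  0.14 -0.78  2.01  0.12  1.03  1.25] F [ 1.  -0.1 -1.5] open 21.3 grip 34.3
[ -81.2 -314.7   16.4] [ 0.2  0.3 68.8]
```

Call:
{"fn": "step_arm", "kwargs": {
  "commands": [
    [[-81,-315,16,0,0,68.8],[-81,-315,16,0,0,68.8],[-81,-315,16,0,0,68.8],[-81,-315,16,0,0,68.8],[-81,-315,16,0,0,68.8],[-81,-315,16,0,0,68.8],[-81,-315,16,0,0,68.8],[-81,-315,16,0,0,68.8],[-81,-315,16,0,0,68.8],[-81,-315,16,0,0,68.8]]
  ]
}}

```text
clock: 5.58
tcp_pos: [542.7, -261.7, 86.9]
ee_rot: [[-0.354, 0.935, -0.0], [0.935, 0.354, 0.0], [0.0, -0.0, -1.0]]
contact_force: [0.7, 0.1, -0.2]
opening: 21.0
grip_force: 34.3
```

```bash
python3 - <<'E'
from h import *
go((545,-261.5,25,110.6),(545,-261.5,13,110.6))
s=snapshot("scene")["pixels"][230:400,60:280,::-1]
cv2.imwrite("pics/a2.png",cv2.resize(s,None,fx=3,fy=3,interpolation=2))
E
```

```text
t 5.58 tcp [ 542.7 -261.7   86.9] ang 110.7 q [ 0.7   0.38 -0.39  1.73  0.16  1.06  0.61] F [ 0.7  0.1 -0.2] open 21.0 grip 34.3
[-0.7  2.2 61.9] [-0.  -0.   0.1]
[-0.7  2.2 73.9] [-0.  -0.   0.1]
```

View pics/a2.png

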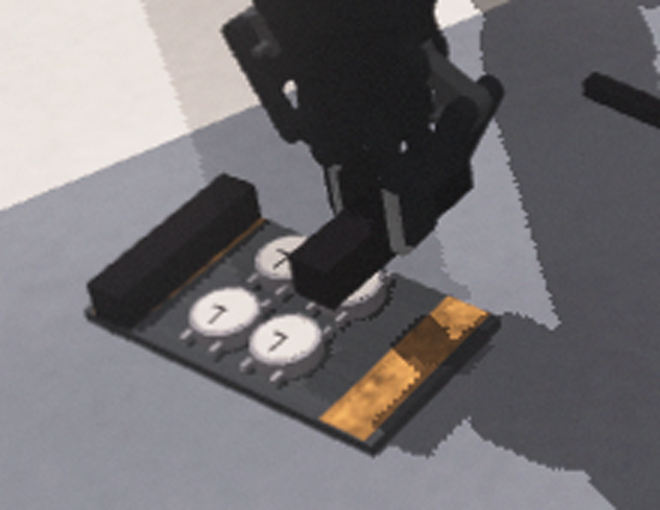

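The bar is held level and parallel to the cork seat (cork ≈ scene (197,352)). I'll lower it now.

Call:
{"fn": "step_arm", "kwargs": {
  "commands": [
    [[0,2,30,0,0,0],[0,2,52,0,0,0],[0,2,64,0,0,0],[0,2,70,0,0,0],[0,2,73,0,0,0],[0,2,74,0,0,0],[0,2,74,0,0,0]]
  ]
}}

```text
clock: 6.5
tcp_pos: [545.0, -261.4, 13.6]
ee_rot: [[-0.352, 0.936, 0.001], [0.936, 0.352, -0.0], [-0.001, 0.0, -1.0]]
contact_force: [-0.7, -0.0, -0.8]
opening: 21.7
grip_force: 34.3
```

```bash
python3 - <<'E'
from h import *
go((545,-261.5,11.7,110.6))
s=snapshot("scene")["pixels"][230:400,60:280,::-1]
cv2.imwrite("pics/a3.png",cv2.resize(s,None,fx=3,fy=3,interpolation=2))
E
```

```text
t 6.50 tcp [ 545.  -261.4   13.6] ang 110.6 q [ 0.68  0.47 -0.37  1.78  0.21  0.93  0.57] F [-0.7 -0.  -0.8] open 21.7 grip 34.3
[-0.1 -0.   1.9] [0. 0. 0.]
```

View pics/a3.png

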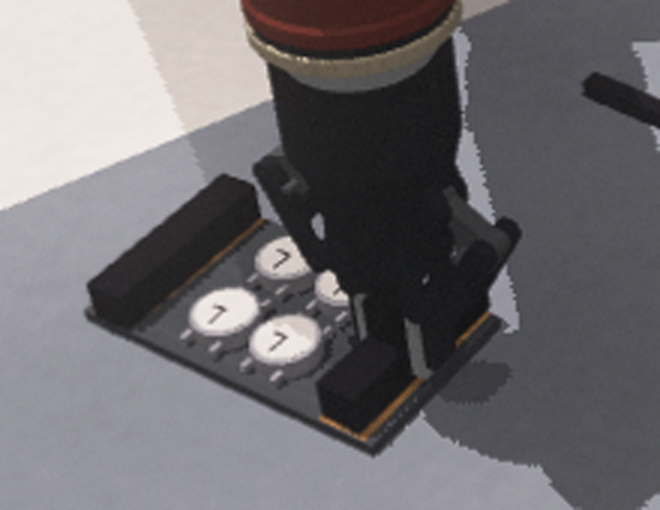

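The bar is centred on the cork (≈ scene (180,355)), about 2 mm above it. I'll lower the last bit, release and back off.

Call:
{"fn": "step_arm", "kwargs": {
  "commands": [
    [[0,0,1,0,0,0],[0,0,1.7,0,0,0],[0,0,1.7,0,0,0]]
  ]
}}

```text
clock: 6.92
tcp_pos: [544.8, -261.3, 11.7]
ee_rot: [[-0.352, 0.936, 0.0], [0.936, 0.352, -0.0], [-0.0, 0.0, -1.0]]
contact_force: [-1.3, 0.7, 3.3]
opening: 21.4
grip_force: 34.8
```

Call:
{"fn": "step_arm", "kwargs": {
  "commands": [
    [[0,0,1,0,0,0],[0,0,1,0,0,0],[0,0,1,0,0,0],[0,0,0,0,0,0],[0,0,-15,0,0,0],[0,0,-40,0,0,0],[0,0,-80,0,0,0],[0,0,-130,0,0,0],[0,0,-130,0,0,0]]
  ],
  "gripper": 35
}}

```text
clock: 8.05
tcp_pos: [547.4, -262.1, 147.2]
ee_rot: [[-0.352, 0.936, 0.008], [0.936, 0.352, -0.004], [-0.006, 0.006, -1.0]]
contact_force: [1.1, -0.6, -0.7]
opening: 29.7
grip_force: 0.0
```

```bash
python3 -c "
from h import *
go((490,0,140,140),(514.3,288,90,165))"
```

```text
t 8.05 tcp [ 547.4 -262.1  147.2] ang 110.6 q [ 0.7   0.33 -0.4   1.67  0.14  1.16  0.63] F [ 1.1 -0.6 -0.7] open 29.7 grip 0.0
[265.5  38.6   5.7] [  0.2   0.4 -29.4]
[526.8 162.5  54.9] [  0.1   0.5 -54.4]
```

Call:
{"fn": "step_arm", "kwargs": {
  "commands": [
    [[265,39,5,0,0,-29.4],[265,39,5,0,0,-29.4],[265,39,5,0,0,-29.4],[265,39,5,0,0,-29.4],[265,39,5,0,0,-29.4],[527,162,55,0,0,-54.4],[527,162,55,0,0,-54.4],[527,162,55,0,0,-54.4],[527,162,55,0,0,-54.4],[527,162,55,0,0,-54.4],[527,162,55,0,0,-54.4],[527,162,55,0,0,-54.4]]
  ],
  "gripper": 65
}}

```text
clock: 9.55
tcp_pos: [511.1, 287.9, 86.1]
ee_rot: [[-0.966, 0.259, -0.0], [0.259, 0.966, -0.001], [0.0, -0.001, -1.0]]
contact_force: [0.7, -0.1, 0.6]
opening: 55.4
grip_force: 0.0
```

```bash
python3 - <<'E'
from h import *
go((514.3,288,13,165))
s=snapshot("scene")["pixels"][:,:,::-1];t=snapshot("top")["pixels"][:,:,::-1]
a=cv2.resize(s[120:260,360:500],(400,400),interpolation=2)
b=cv2.resize(t[195:315,420:540],(400,400),interpolation=2)
cv2.imwrite("pics/a4.png",np.uint8(255*(np.hstack([a,b])/255.)**.6))
E
```

```text
t 9.55 tcp [511.1 287.9  86.1] ang 165.0 q [ 0.05  0.44 -0.79  1.76  0.35  1.09  0.45] F [ 0.7 -0.1  0.6] open 55.4 grip 0.0
[-3.   1.  73.1] [-0.1 -0.  -0. ]
```

View pics/a4.png

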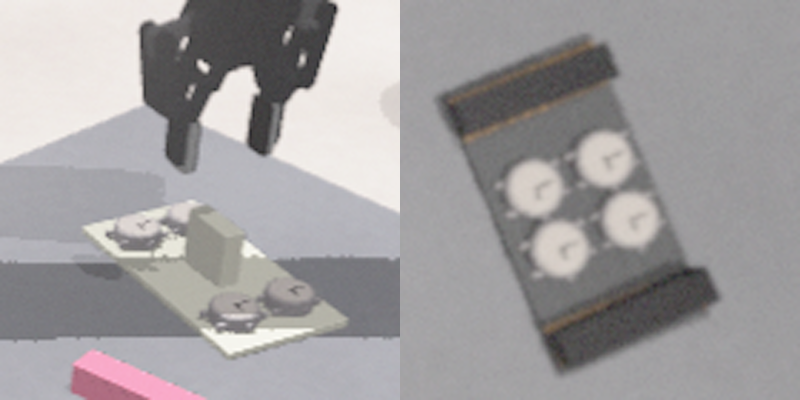

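The bar lies square on the seat (top ≈ (459,222)) and the fingers straddle the grip. I'll descend to the tray and grip it.

Call:
{"fn": "step_arm", "kwargs": {
  "commands": [
    [[-3,1,30,0,0,0],[-3,1,52,0,0,0],[-3,1,64,0,0,0],[-3,1,70,0,0,0],[-3,1,72,0,0,0],[-3,1,72,0,0,0]]
  ]
}}

```text
clock: 10.4
tcp_pos: [514.1, 289.5, 14.9]
ee_rot: [[-0.966, 0.258, 0.001], [0.258, 0.966, 0.0], [-0.0, 0.001, -1.0]]
contact_force: [-0.6, -0.5, 0.4]
opening: 55.6
grip_force: 0.0
```

Call:
{"fn": "step_arm", "kwargs": {
  "commands": [
    [[0,0,0,0,0,0],[0,0,0,0,0,0],[0,0,0,0,0,0],[0,0,0,0,0,0],[0,0,0,0,0,0],[0,0,0,0,0,0]]
  ],
  "gripper": 0,
  "grip_force": 70
}}

```text
clock: 11.15
tcp_pos: [514.1, 289.3, 14.9]
ee_rot: [[-0.966, 0.259, 0.001], [0.259, 0.966, 0.0], [-0.001, 0.0, -1.0]]
contact_force: [-1.3, -1.4, 4.9]
opening: 14.7
grip_force: 69.4
```

```bash
python3 -c "
from h import *
go()"
```

```text
t 11.15 tcp [514.1 289.3  14.9] ang 165.0 q [ 0.01  0.53 -0.74  1.8   0.43  0.98  0.4 ] F [-1.3 -1.4  4.9] open 14.7 grip 69.4
```

Call:
{"fn": "step_arm", "kwargs": {
  "commands": [
    [[0,0,-5,0,0,0],[0,0,-20,0,0,0],[0,0,-50,0,0,0],[0,0,-90,0,0,0],[0,0,-130,0,0,0],[0,0,-130,0,0,0]]
  ]
}}

```text
clock: 11.9
tcp_pos: [515.3, 290.6, 148.5]
ee_rot: [[-0.966, 0.258, 0.005], [0.258, 0.966, 0.003], [-0.005, 0.004, -1.0]]
contact_force: [-0.0, 0.5, -2.7]
opening: 14.9
grip_force: 68.6
```

```bash
python3 -c "
from h import *
go((530,0,145,93),(477.5,-287,140,20.6))"
```

```text
t 11.90 tcp [515.3 290.6 148.5] ang 165.0 q [ 0.07  0.38 -0.82  1.69  0.3   1.2   0.49] F [-0.   0.5 -2.7] open 14.9 grip 68.6
[ -89.2 -277.     2.8] [ 0.4  0.1 72. ]
[-112.6 -567.8    6.8] [  0.4  -0.2 144.4]
```

Call:
{"fn": "step_arm", "kwargs": {
  "commands": [
    [[-13,-40,1,0,0,10],[-25,-80,1,0,0,20],[-38,-119,1,0,0,31],[-51,-158,2,0,0,41],[-64,-198,2,0,0,51],[-77,-238,2,0,0,62],[-89,-277,3,0,0,72],[-92,-318,3,0,0,82],[-96,-360,4,0,0,92],[-99,-400,4,0,0,102],[-102,-440,5,0,0,112],[-105,-475,5,0,0,121]]
  ]
}}

```text
clock: 13.4
tcp_pos: [491.4, -198.0, 138.6]
ee_rot: [[0.723, 0.691, -0.001], [0.691, -0.723, 0.0], [-0.001, -0.001, -1.0]]
contact_force: [-0.1, -0.6, -3.0]
opening: 15.1
grip_force: 69.0
```

```bash
python3 -c "
from h import *
go((477.5,-287,110,20.6))"
```

```text
t 13.40 tcp [ 491.4 -198.   138.6] ang 43.7 q [ 0.57  0.18 -0.3   1.86  0.06  1.11 -0.56] F [-0.1 -0.6 -3. ] open 15.1 grip 69.0
[-71.5  54.8  28.6] [-0.1  0.1 23.1]
```

Call:
{"fn": "step_arm", "kwargs": {
  "commands": [
    [[-25,20,5,0,0,8],[-48,38,12,0,0,16],[-65,50,20,0,0,21],[-71,55,28,0,0,23.1],[-71,55,28,0,0,23.1],[-71,55,28,0,0,23.1],[-71,55,28,0,0,23.1]]
  ]
}}

```text
clock: 14.28
tcp_pos: [480.3, -284.8, 111.8]
ee_rot: [[0.933, 0.359, 0.001], [0.359, -0.933, 0.0], [0.001, 0.0, -1.0]]
contact_force: [-0.3, 1.1, -3.5]
opening: 14.7
grip_force: 69.0
```

```bash
python3 - <<'E'
from h import *
go((477.5,-287,60,20.6),(477.5,-287,44.5,20.6))
s=snapshot("scene")["pixels"][200:400,50:290,::-1]
cv2.imwrite("pics/a5.png",cv2.resize(s,None,fx=3,fy=3,interpolation=2))
E
```

```text
t 14.28 tcp [ 480.3 -284.8  111.8] ang 21.0 q [ 0.63  0.25 -0.19  1.83  0.06  1.07 -0.79] F [-0.3  1.1 -3.5] open 14.7 grip 69.0
[-3.4  1.  51.8] [ 0.  -0.   0.4]
[-3.4  1.  67.3] [ 0.  -0.   0.4]
```

View pics/a5.png

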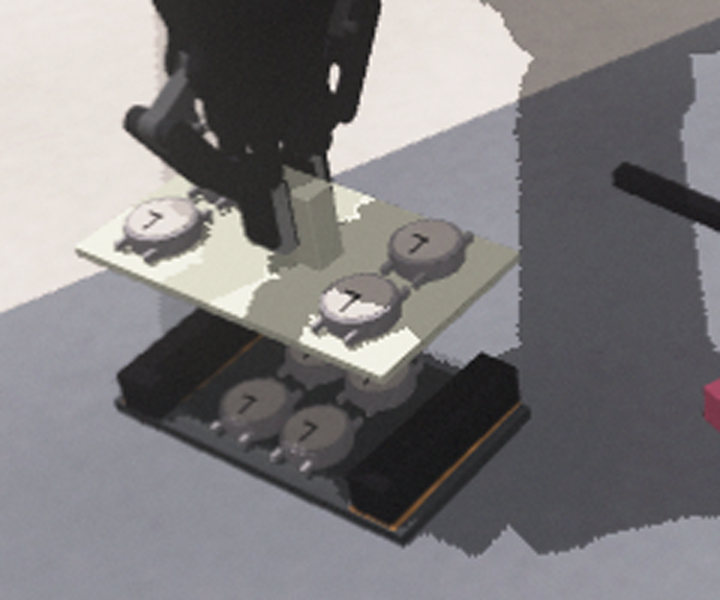

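The tray is level above both bars. I'll check its centring from its visible diagonal corners, at crop (77,249) and (518,256).

```bash
python3 - <<'E'
from h import *
p=[onz("scene",(50+u/3,200+v/3),102.9) for u,v in((77,249),(378,373),(518,256))]
print(np.round(p,1),(p[0]+p[2])/2, np.degrees(np.arctan2(*(p[1]-p[0])[1::-1])),np.linalg.norm(p[1]-p[0]),np.linalg.norm(p[1]-p[2]))
E
```

```text
[[ 416.4 -361.7  102.9]
 [ 578.1 -297.8  102.9]
 [ 549.  -210.7  102.9]] [ 482.70326666 -286.20463399  102.9       ] 21.56251218774309 173.84338228174377 91.84531036000655
```

The tray centre agrees with the plan to within 1 mm. I'll lower it slowly.

Call:
{"fn": "step_arm", "kwargs": {
  "commands": [
    [[-3,1,15,0,0,0.4],[-3,1,30,0,0,0.4],[-3,1,42,0,0,0.4],[-3,1,50,0,0,0.4],[-3,1,55,0,0,0.4],[-3,1,59,0,0,0.4],[-3,1,62,0,0,0.4],[-3,1,64,0,0,0.4],[-3,1,65,0,0,0.4],[-3,1,65,0,0,0.4]]
  ]
}}

```text
clock: 15.58
tcp_pos: [477.3, -287.7, 46.5]
ee_rot: [[0.937, 0.351, 0.0], [0.351, -0.937, -0.0], [0.0, 0.0, -1.0]]
contact_force: [0.0, -0.5, -2.9]
opening: 15.3
grip_force: 69.1
```

Call:
{"fn": "step_arm", "kwargs": {
  "commands": [
    [[0,0,0.5,0,0,0],[0,0,1,0,0,0],[0,0,1.5,0,0,0],[0,0,2,0,0,0],[0,0,2,0,0,0]]
  ]
}}

```text
clock: 16.2
tcp_pos: [477.3, -287.7, 44.9]
ee_rot: [[0.937, 0.35, 0.0], [0.35, -0.937, -0.0], [0.0, 0.0, -1.0]]
contact_force: [-2.6, 1.1, 5.9]
opening: 15.5
grip_force: 70.2
```

Contact shows at the expected height. I'll release and retreat.

Call:
{"fn": "step_arm", "kwargs": {
  "commands": [
    [[0,0,-0.5,0,0,0],[0,0,-0.5,0,0,0],[0,0,-0.5,0,0,0],[0,0,-0.5,0,0,0],[0,0,-0.5,0,0,0],[0,0,-10,0,0,0],[0,0,-30,0,0,0],[0,0,-70,0,0,0],[0,0,-120,0,0,0],[0,0,-140,0,0,0],[0,0,-140,0,0,0]]
  ],
  "gripper": 65
}}

```text
clock: 17.58
tcp_pos: [478.3, -288.2, 186.8]
ee_rot: [[0.937, 0.351, 0.003], [0.351, -0.937, -0.002], [0.003, 0.003, -1.0]]
contact_force: [-0.7, 0.3, 0.1]
opening: 55.6
grip_force: 0.0
```

```bash
python3 - <<'E'
from h import *
go()
s=snapshot("scene")["pixels"][200:400,50:290,::-1]
cv2.imwrite("pics/a6.png",cv2.resize(s,None,fx=3,fy=3,interpolation=2))
E
```

```text
t 17.57 tcp [ 478.3 -288.2  186.8] ang 20.5 q [ 0.63  0.18 -0.19  1.75  0.04  1.21 -0.78] F [-0.7  0.3  0.1] open 55.6 grip 0.0
```

View pics/a6.png

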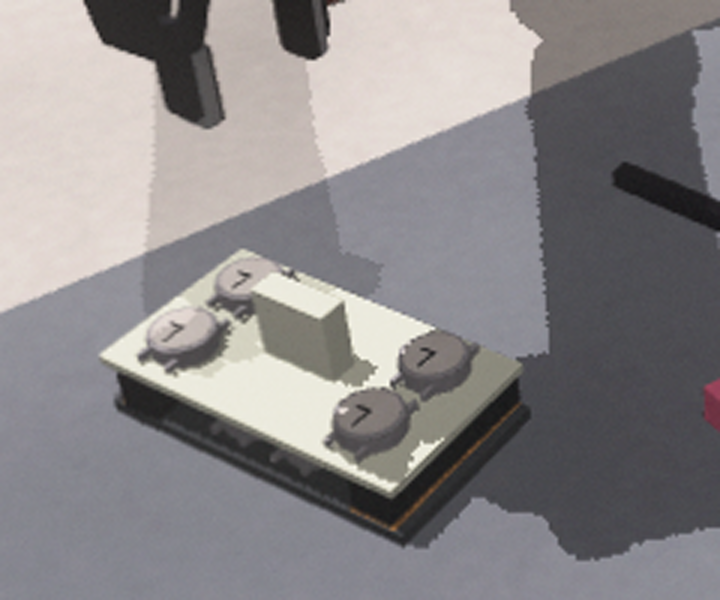

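The tray lies level and square on both bars (scene ≈ (154,324)), and the gripper is clear of it. I'll hand in the job.

```bash
python3 -c "
from rig import *
print(close_job())"
```

```text
the job is handed in; nothing more can be done
None
```

I laid the matching bar on the bare seat, set the white tray on both bars, where the last picture shows it level and square, and handed in the job at about 17.6 s; no verdict was returned.

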